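# Fit the press knob and hold the point on the key tag

## Robot

A 6-joint arm with a two-finger parallel gripper is mounted at the origin on a cart in front of the work surface, level with it; the furniture and walls round the work are solid. World frame = base frame: x ahead of the robot, y to its left, z up, the work surface at z = 0. Lengths are in m, angles in degrees, forces in N, time in s.
With the tool pointing down it reaches from about 0.4 to 0.825 m from the base axis. Payload 7 kg.
Tool frame: the origin (TCP) lies on the centre line of the jaws, within the pads' length; the fingertips stand 19 mm ahead of it and the grasp point (between the pads) is the TCP; z points along the fingers, y is the line along which they close (so a half turn about z gives the same grasp; the last joint's range is limited). The gripper opens to 88 mm and grips with 3 to 60 N. Pads are 19 mm wide; open, the fingers measure 130 mm over their backs; the gripper's body (78 mm by 193 mm) begins 47 mm behind the grasp point.
Start: joints at [-58.379, 20.546, 0.682, 0, -70.136, -16.507], TCP at [0.176, -0.652, 0.246] pointing down, gripper open.
Joint ranges: [-176.03, 176.03], [-82.01, 121.73], [-58.28, 71.71], [-173.87, 95.51], [-174.79, -0.11], [-173.66, 173.66]. Speed limits (degrees/s): [136.94, 136.94, 172.46, 180, 180, 180].

## Interface

Orientations are given as [roll, pitch, yaw] about the fixed x, y, z axes, in that order (R = Rz(yaw) Ry(pitch) Rx(roll)).
In Python, from plant import get_state, capture, close_job gives the robot as it stands.
- The arm moves only by the tool apply_moves, never from a script. Its argument "targets" is a list of rows, each a list of 7 numbers: the opening, from 0 (shut) to 1 (fully open), then the shift along the tool's x, y, z normalised to -1 to 1, where 1 is 1000 mm, then the turn, a rotation vector about the tool's x, y, z normalised to -1 to 1, where 1 is 90 degrees. In form: [[claw, tx, ty, tz, ax, ay, az], ...]. A call has 1 to 20 rows; each row shifts and turns the commanded pose from where the row before left it, along the tool's axes as they then stand; what a row does not reach is not made up. A row lasts 1/12 s, in which the tool goes at most 41.7 mm and 7.16 degrees, less where a joint would pass 70% of its speed; a pose out of reach is approached as far as the arm can. A call with a number of a shift or a turn outside -1 to 1 is refused whole. A call with a gripper value outside its range is refused whole. The fingers move at their own pace and stop on an object; "newtons" is the grip in N (left out, the last holds). Time passes only in rows, so rows that do not move let the fingers close. It gives the time, the measured TCP pose, the force, the opening and the grip force at its end, in the units of the state.
- get_state(): the state, without advancing time (a new reading comes with each control period).
- capture(name): name is "scene" or "top"; returns a dict with "frame" (420x560x3 uint8, red, green, blue), "range_z" (420x560 float32, m along the optical axis (not along the pixel's ray), 0 where there is no reading), "camera_matrix" (3x3 intrinsics, pixels), "k1" (the pictures are not rectified: a ray, as slopes to the right and down, at radius r is drawn at 1 + k1 r^2 times it, then the intrinsics apply), "T" (4x4, takes a point from camera to world coordinates). Camera axes: x right, y down, z forward; pixel columns grow to the right and rows downward; lengths in m; the calibration is good to about 2 mm. A picture is of the moment at which its call begins.
- close_job(): hands the job in; it is judged then, once.
The state is a dict: "time_s": time; "joints": joint angles; "qd": joint speeds; "joint_torque": joint torques, N m; "tcp_pos": TCP position; "eef_rot": TCP orientation; "contact_force": force on the tool from outside, world axes, zero at the start; "moment": the same for the moment, N m; "gripper_width": finger opening in m; "gripper_force": force on a finger pad.
Only numpy, scipy, OpenCV 4.12 (cv2) and the standard library are available. Lean on these libraries where they do the work, as an engineer would, in place of code of your own. Each camera call takes 0.05 s, during which the arm holds its last target. There are 200 camera calls.

## Task

The small marking press on the desk has lost its push knob. First slide its carriage so that the ring scribed on the brass key tag lies under the press's point; then pick up the knob, turn it so that the flat in its bore matches the flat of the D-shaped shaft on top of the press, push it fully home and press the shaft all the way down onto the tag. Finish while still gripping the knob and holding it pressed down, and leave the other things on the desk where they are.

Things in the scene. Friction and masses are not known exactly. Their poses are not given: they have to be found in the camera images.
- press: Fixed marking press. Grey base 170 x 270 mm, column at the rear, head 44 mm wide reaching forward over the carriage (brass collar on it 77 mm above the desk). Origin on the desk on the vertical spindle axis; +x to the column at the rear, +y to its left, z up. The base reaches 55 mm in front of the axis, 115 behind, 160 to its right (-y), 110 to its left.
- carriage (a joint): Position of the aluminium carriage that slides sideways on the base along the press's +y: 0 at its right stop, 0.060 with the ring exactly under the point, 0.085 at its left stop (m). It starts near the right stop. Its friction of about 2 N keeps it where it is left.
- slide_handle (a point): Grip point of the carriage's handle, an upright black tab at the carriage's right end, 100 mm from the ring: 10 mm thick along the press's y, 26 mm wide along its x, from 29 to 69 mm above the desk; this point is in its middle, 55 mm above the desk. Axes parallel to the press's.
- mark (a point): Centre of the scribed dark ring (12 mm across) on top of the brass key tag fixed on the carriage, 28 mm above the desk. A black line at the carriage's front edge shows its sideways place, a steel rib on the front of the base that of the point.
- point (a point): Tip of the press's point, on the spindle axis under the head, 38 mm above the desk while the spindle is up; the ring must be within 4.5 mm of it sideways.
- shaft_seat (a point): Centre of the spindle's shoulder (28 mm across), 89 mm above the desk while up; the knob's underside comes to rest on it. On it stands the D-shaft, 16 mm high, 18 mm in diameter, one flat 5 mm from the axis, top 2 mm chamfered. +x points out of the flat, to the press's front (the press's -x); z up. It goes down with the spindle and does not turn.
- spindle (a joint): How far the spindle is pressed down: 0 up, 0.010 fully down with the point on the tag (m). A spring pushes it back up, with about 4 N at the top, rising to about 8 N fully down; beyond that it is a hard stop.
- knob: Loose black push knob, upright left of the press, bore down; 70 g. Origin: centre of its underside. Skirt 48 mm across, 22 high; D bore 18 deep, 20 across, flat 6 mm from the axis on the knob's +x side, where a nib on the rim and a light line on top show it. Wing grip on top 12 mm thick along y, 40 long along x, 22 to 47 mm above the underside. On the shaft 1 mm play, allows 8 degrees error.
- glue_stick: Bystander: upright glue stick, 24 mm across, 92 tall, near the back of the press. Leave it alone.
- clip_tin: Bystander: round open tin of paper clips, 70 mm across, 24 tall. Leave it alone.
- stapler: Bystander: desk stapler, 140 x 34 x 53 mm. Leave it alone.
- sticky_notes: Bystander: block of sticky notes, 76 x 77 x 22 mm. Leave it alone.
- mug: Bystander: white mug, 92 mm across, 95 tall, behind the press to the right. Leave it alone.
Not all that is in view belongs to the job. There is more than one size of the knob; the job needs the smaller.

How it is judged:
By the outcome, as a careful person would: the job done as asked, in the order asked, and still so for the second after the job is handed in, while the arm keeps its last pose, push and grip.
It also fails if it takes over 58 s, if anything falls off the work surface, if the arm or the gripper's body presses on something with over 40 N, if the wrist force passes 120 N, or if a joint passes its speed limit or range.

## Working session

There is one attempt and no reset: what is moved stays moved. The work goes in short steps, Python scripts to look and compute and a tool call to move; the robot and the scene stay as the last step left them, time stands still between calls to the robot, and variables do not carry over. Pictures are saved under pics/ and viewed, at most 10 in all, crops included, and the job is handed in when it is done.

Besides the shell and the picture viewer there is one more tool, called after "Request:" in YAML: its name, and indented under it one key for each argument. apply_moves: Moves the arm, as the interface text tells. Scaled input: -1 to 1 covers 1000 mm each way for a shift and 90 degrees each way for a turn. Its arguments: {"type":"object","properties":{"targets":{"type":"array","items":{"type":"array","items":{"type":"number"}}},"newtons":{"type":"number"}},"required":["targets"]}

```bash
ls; mkdir -p pics
cat > h.py <<'E'
import numpy as np, cv2
from plant import get_state, capture, close_job
def shot(name, fn=None):
    c=capture(name)
    if fn: cv2.imwrite('pics/'+fn, c['frame'][:,:,::-1])
    np.savez('last_'+name, **{k:np.asarray(v) for k,v in c.items()})
    return c
def last(name): return dict(np.load('last_'+name+'.npz'))
def ray(c,u,v):
    K=np.asarray(c['camera_matrix']);k=float(c['k1'])
    p=cv2.undistortPoints(np.array([[[u,v]]],float),K,np.array([k,0,0,0.])).reshape(2)
    T=np.asarray(c['T']); return T[:3,3], T[:3,:3]@np.array([p[0],p[1],1.])
def onplane(c,u,v,z):
    o,d=ray(c,u,v); return o+d*(z-o[2])/d[2]
def depthpt(c,u,v):
    o,d=ray(c,u,v); return o+d*float(c['range_z'][int(round(v)),int(round(u))])
def proj(c,P):
    T=np.linalg.inv(np.asarray(c['T'])); p=(T[:3,:3]@np.atleast_2d(P).T).T+T[:3,3]
    a,_=cv2.projectPoints(p.reshape(-1,1,3),np.zeros(3),np.zeros(3),np.asarray(c['camera_matrix']),np.array([float(c['k1']),0,0,0.])); return a.reshape(-1,2)
def tri(c1,p1,c2,p2):
    o1,d1=ray(c1,*p1);o2,d2=ray(c2,*p2)
    s=np.linalg.lstsq(np.c_[d1,-d2],o2-o1,rcond=None)[0]
    a=o1+d1*s[0];b=o2+d2*s[1];return (a+b)/2,np.linalg.norm(a-b)
E
python3 - <<'E'
from h import *
a=shot('scene','s0.png');b=shot('top','t0.png')
for c in(a,b):print(c['camera_matrix'],c['k1'],np.round(c['T'],3))
print(get_state())
E
```

```text
pics
[[382.82064928   0.         272.8951168 ]
 [  0.         382.82064928 207.24165836]
 [  0.           0.           1.        ]] 0.034154943526929125 [[-0.674 -0.4    0.621 -0.121]
 [-0.739  0.378 -0.557  0.699]
 [-0.012 -0.835 -0.551  0.709]
 [ 0.     0.     0.     1.   ]]
[[379.99450307   0.         281.03841742]
 [  0.         379.99450307 212.22821807]
 [  0.           0.           1.        ]] -0.0889155435950493 [[ 0.025 -0.99   0.139  0.452]
 [-1.    -0.023  0.012  0.09 ]
 [-0.009 -0.14  -0.99   1.032]
 [ 0.     0.     0.     1.   ]]
{'time_s': 0.1, 'joints': array([-5.83788914e+01,  2.05872603e+01,  6.40130928e-01, -1.61134368e-02,
       -7.01363331e+01, -1.65059787e+01]), 'qd': array([-0.01850076,  0.00605214,  0.262882  , -0.02763861, -0.07175677,
        0.04828487]), 'joint_torque': array([-2.33376806e-03, -5.84163594e+01,  2.93748862e+01,  7.01525465e+00,
        1.01779494e-02, -6.72638180e-05]), 'tcp_pos': array([ 0.1758679 , -0.65127354,  0.24473068]), 'eef_rot': array([ 1.79915673e+02, -9.19060242e-03, -1.64890349e+02]), 'contact_force': array([-0.17852273, -0.20194649,  0.08027433]), 'moment': array([-0.02050893,  0.02081013, -0.0142924 ]), 'gripper_force': 0.0, 'gripper_width': 0.08773807040506447}
```

View pics/s0.png

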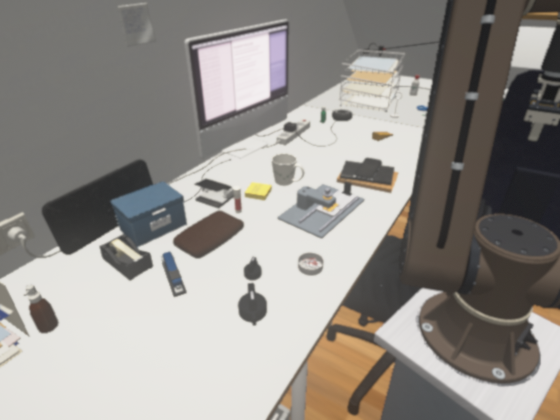

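View pics/t0.png

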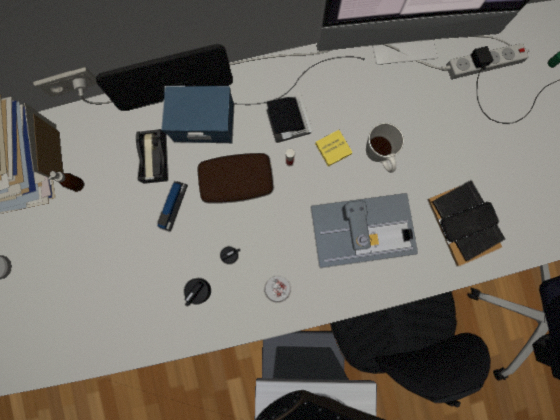

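The overview shows the press in top at about (363,231), with the handle at (407,235), the small knob at (229,255) and the large knob at (197,291). In scene they are at (322,207), (347,187), (253,270) and (253,305). Next I'll enlarge the press and the small knob.

Run:
```python
from h import *
a=last('scene');b=last('top')
def crop(c,u,v,w,h,W,H): return cv2.resize(c['frame'][v:v+h,u:u+w,::-1],(W,H),interpolation=cv2.INTER_CUBIC)
r1=np.hstack([crop(b,305,190,120,80,480,320),crop(b,210,240,40,40,320,320)])
r2=np.hstack([crop(a,270,170,105,70,420,280),crop(a,235,252,38,28,380,280)])
cv2.imwrite('pics/c1.png',np.vstack([r1,r2]))
for n,c,u,v in [('base FL?',b,316,264),('RR',b,405,198),('tag',b,372,240),('handle',b,407,235),('knob',b,229,255),('head',b,362,240)]:
    print(n,np.round(depthpt(c,u,v),3))
```

```text
base FL? [ 0.459  0.005 -0.002]
RR [ 0.643 -0.236  0.013]
tag [ 0.525 -0.14   0.027]
handle [ 0.538 -0.226  0.055]
knob [0.476 0.235 0.046]
head [ 0.519 -0.098  0.104]
```

View pics/c1.png

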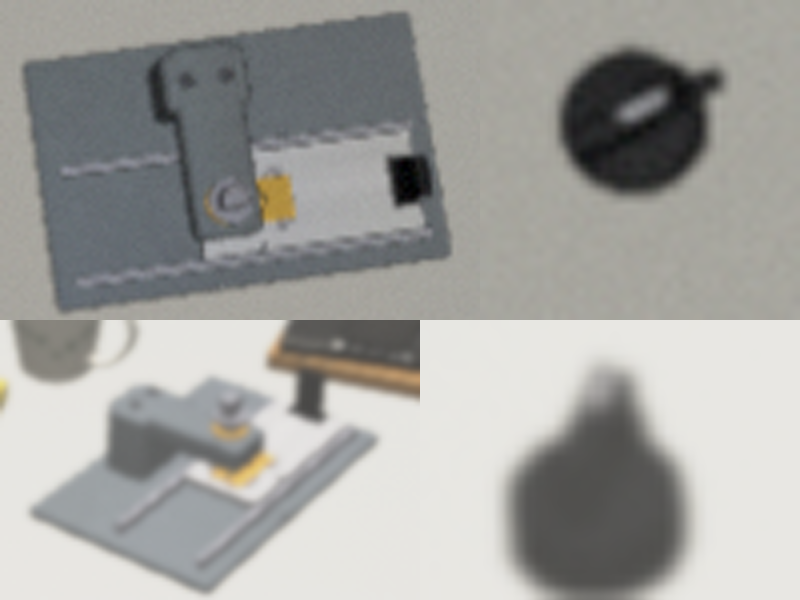

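The crop shows the D-shaft at top (363,240), the handle at (407,235), and the knob nib at (239,250), pointing up and to the right. Next I'll fit the base rectangle and the knob's pose.

```bash
cat > m.py <<'E'
from h import *
def cloud(c):
    h,w=c['range_z'].shape;v,u=np.mgrid[:h,:w]
    p=cv2.undistortPoints(np.stack([u,v],-1).reshape(-1,1,2).astype(float),np.asarray(c['camera_matrix']),np.array([float(c['k1']),0,0,0.])).reshape(h,w,2)
    P=np.dstack([p,np.ones((h,w))])*c['range_z'][...,None]; T=np.asarray(c['T'])
    return P@T[:3,:3].T+T[:3,3]
def box(P,x0,x1,y0,y1,z0,z1): return (P[...,0]>x0)&(P[...,0]<x1)&(P[...,1]>y0)&(P[...,1]<y1)&(P[...,2]>z0)&(P[...,2]<z1)
E
python3 - <<'E'
from m import *
for n in('top','scene'):
    c=last(n);P=cloud(c);f=c['frame'].astype(int)
    desk=box(P,.35,.8,-.3,.35,-.01,.007)&(f.min(2)>110)
    print(n,'desk z',np.median(P[desk][:,2]))
    m=box(P,.40,.72,-.27,.05,.008,.13); 
    nl,lab,st,_=cv2.connectedComponentsWithStats(m.astype(np.uint8)); i=1+np.argmax(st[1:,4]); q=lab==i
    lowz=P[q&(P[...,2]<.018)][:,2]; zb=np.median(lowz)
    r=cv2.minAreaRect(P[q&(P[...,2]<.03)][:,:2].astype(np.float32)); print('base z',zb,r)
    # wide mask of low base only
    # handle
    k=box(P,.50,.58,-.27,-.19,.05,.09);print('handle',k.sum(),P[k].mean(0) if k.any() else '',P[k].min(0),P[k].max(0))
    k=box(P,.48,.57,-.13,-.06,.095,.12);print('shaft',k.sum(),P[k].mean(0),np.percentile(P[k][:,2],[10,50,90]))
    # knob: dark pixels
    k=box(P,.42,.53,.18,.29,.004,.08)&(f.max(2)<110); 
    print('knob',k.sum(),P[k].mean(0),'zmax',np.percentile(P[k][:,2],95))
    w=k|box(P,.42,.53,.18,.29,.034,.08)
    w=w&(P[...,2]>.034); r=cv2.minAreaRect(P[w][:,:2].astype(np.float32)); print('wing',w.sum(),P[w].mean(0),r)
    s=box(P,.42,.53,.18,.29,.012,.026)&(f.max(2)<110);print('skirt top',s.sum(),np.median(P[s][:,2]),cv2.minEnclosingCircle(P[s][:,:2].astype(np.float32)))
E
```

```text
top desk z -0.0004459269405518995
base z 0.012806854977807758 ((0.5540255904197693, -0.12092605233192444), (0.17031073570251465, 0.27159133553504944), 9.43957805633545)
handle 54 [ 0.54056899 -0.22815692  0.06533388] [ 0.52942441 -0.23460993  0.05044586] [ 0.55259655 -0.22313228  0.07175693]
shaft 38 [ 0.52061699 -0.10063095  0.10414371] [0.10186164 0.10427076 0.10647423]
knob 248 [0.47704292 0.23689404 0.02849866] zmax 0.04775913229150983
wing 78 [0.47642297 0.23835088 0.04590496] ((0.4766407310962677, 0.2387286126613617), (0.011818787083029747, 0.03963366523385048), 28.943756103515625)
skirt top 170 0.021759600195860318 ((0.48052769899368286, 0.236114040017128), 0.02702454663813114)
scene desk z -0.000127770779927594
base z 0.01315450922360395 ((0.5528834462165833, -0.12015879154205322), (0.17337507009506226, 0.27255427837371826), 8.643957138061523)
handle 52 [ 0.53794209 -0.22823696  0.06135166] [ 0.52497655 -0.23837954  0.05070461] [ 0.55207902 -0.22177931  0.07009051]
shaft 24 [ 0.52008704 -0.09926037  0.1018891 ] [0.09790176 0.10203826 0.1051654 ]
knob 218 [0.46718735 0.24639542 0.025494  ] zmax 0.047050877993971986
wing 77 [0.47374408 0.24413146 0.04382261] ((0.4765148460865021, 0.24167464673519135), (0.012429500930011272, 0.03936902433633804), 28.55564308166504)
skirt top 125 0.02137890530193931 ((0.4769756495952606, 0.2388412356376648), 0.02553476206958294)
```

```bash
cat > go.py <<'E'
from h import *
from scipy.spatial.transform import Rotation as R
def plan(p,yaw):
    s=get_state();r=R.from_euler('xyz',s['eef_rot'],degrees=True);g=R.from_euler('xyz',[180,0,yaw],degrees=True)
    print('t',s['time_s'],'tcp',np.round(s['tcp_pos'],4),np.round(s['eef_rot'],2),'F',np.round(s['contact_force'],1),'w',round(s['gripper_width'],4),round(s['gripper_force'],1),'j',np.round(s['joints'],1))
    d=r.inv().apply(np.array(p)-s['tcp_pos']); print('shift/1000mm',np.round(d,4),'turn/90',np.round((r.inv()*g).as_rotvec()/np.pi*2,4), 'shift after turn',np.round(g.inv().apply(np.array(p)-s['tcp_pos']),4))
E
python3 -c "
from go import *
plan([.5406,-.228,.245],-170.8)"
```

```text
t 0.1 tcp [ 0.1759 -0.6513  0.2447] [ 1.7992e+02 -1.0000e-02 -1.6489e+02] F [-0.2 -0.2  0.1] w 0.0877 0.0 j [-58.4  20.6   0.6  -0.  -70.1 -16.5]
shift/1000mm [-4.625e-01  3.136e-01  1.000e-04] turn/90 [ 0.0009 -0.0002  0.0657] shift after turn [-4.277e-01  3.595e-01 -3.000e-04]
```

Request:
apply_moves:
  targets:
    - [0.5,0,0,0,0,0,0.0657]
    - [0.5,-0.0267,0.0225,0,0,0,0]
    - [0.5,-0.0267,0.0225,0,0,0,0]
    - [0.5,-0.0267,0.0225,0,0,0,0]
    - [0.5,-0.0267,0.0225,0,0,0,0]
    - [0.5,-0.0267,0.0225,0,0,0,0]
    - [0.5,-0.0267,0.0225,0,0,0,0]
    - [0.5,-0.0267,0.0225,0,0,0,0]
    - [0.5,-0.0267,0.0225,0,0,0,0]
    - [0.5,-0.0267,0.0225,0,0,0,0]
    - [0.5,-0.0267,0.0225,0,0,0,0]
    - [0.5,-0.0267,0.0225,0,0,0,0]
    - [0.5,-0.0267,0.0225,0,0,0,0]
    - [0.5,-0.0267,0.0225,0,0,0,0]
    - [0.5,-0.0267,0.0225,0,0,0,0]
    - [0.5,-0.0267,0.0225,0,0,0,0]
    - [0.5,-0.0267,0.0225,0,0,0,0]
    - [0.5,0,0,0,0,0,0]
    - [0.5,0,0,0,0,0,0]

```text
time_s: 1.68
tcp_pos: [0.5409, -0.2263, 0.2448]
eef_rot: [180.0, -0.1, -170.6]
contact_force: [-0.6, -0.4, -0.3]
gripper_width: 0.0439
gripper_force: 0.0
```

```bash
python3 -c "
from go import *
plan([.5406,-.228,.064],-170.8)"
```

```text
t 1.6833 tcp [ 0.5409 -0.2263  0.2448] [ 1.7997e+02 -6.0000e-02 -1.7064e+02] F [-0.6 -0.4 -0.3] w 0.0439 0.0 j [ -3.6  12.3 -10.9  -0.  -66.9 -77. ]
shift/1000mm [ 0.0004 -0.0017  0.1808] turn/90 [ 0.0003 -0.0007  0.0018] shift after turn [ 0.0006 -0.0016  0.1808]
```

Request:
apply_moves:
  targets:
    - [0.5,0,-0.0016,0.025,0,0,0]
    - [0.5,0,0,0.025,0,0,0]
    - [0.5,0,0,0.025,0,0,0]
    - [0.5,0,0,0.025,0,0,0]
    - [0.5,0,0,0.025,0,0,0]
    - [0.5,0,0,0.025,0,0,0]
    - [0.5,0,0,0.02,0,0,0]
    - [0.5,0,0,0.011,0,0,0]
    - [0.5,0,0,0,0,0,0]
    - [0,0,0,0,0,0,0]
    - [0,0,0,0,0,0,0]
    - [0,0,0,0,0,0,0]
    - [0,0,0,0,0,0,0]
    - [0,0,0,0,0,0,0]
    - [0,0,0,0,0,0,0]
  newtons: 15

```text
time_s: 2.93
tcp_pos: [0.5408, -0.2297, 0.0654]
eef_rot: [-180.0, 0.1, -170.8]
contact_force: [0.3, 0.2, 1.7]
gripper_width: 0.0102
gripper_force: 15.0
```

```bash
python3 -c "
from go import *
plan([.5248,-.2005,.064],-170.8)"
```

```text
t 2.9333 tcp [ 0.5408 -0.2297  0.0654] [-1.7997e+02  7.0000e-02 -1.7078e+02] F [0.3 0.2 1.7] w 0.0102 15.0 j [ -3.9  22.4 -23.    0.  -44.5 -76.9]
shift/1000mm [0.0112 0.0314 0.0013] turn/90 [-0.0004  0.0008  0.0002] shift after turn [0.0112 0.0314 0.0014]
```

Request:
apply_moves:
  targets:
    - [0,0,0.006,0,0,0,0]
    - [0,0,0.006,0,0,0,0]
    - [0,0,0.006,0,0,0,0]
    - [0,0,0.006,0,0,0,0]
    - [0,0,0.006,0,0,0,0]
    - [0,0,0,0,0,0,0]
    - [0,0,0,0,0,0,0]

```text
time_s: 3.52
tcp_pos: [0.536, -0.1988, 0.0653]
eef_rot: [180.0, 0.1, -170.8]
contact_force: [-1.0, 1.9, 7.2]
gripper_width: 0.0098
gripper_force: 15.0
```

Run:
```python
from go import *
plan([.536,-.1992,.064],-170.8)
a=shot('scene');b=shot('top')
P=proj(b,[.511,-.156,.02])[0];print(P)
def crop(c,u,v,w,h,W,H): return cv2.resize(c['frame'][v:v+h,u:u+w,::-1],(W,H),interpolation=cv2.INTER_CUBIC)
cv2.imwrite('pics/c2.png',np.hstack([crop(b,310,190,100,80,500,400),crop(a,285,180,60,60,300,400)]))
```

```text
t 3.5167 tcp [ 0.536  -0.1988  0.0653] [ 1.8000e+02  7.0000e-02 -1.7075e+02] F [-1.   1.9  7.2] w 0.0098 15.0 j [ -0.8  21.2 -25.1  -0.  -43.6 -80. ]
shift/1000mm [ 0.     -0.0004  0.0013] turn/90 [0.     0.0008 0.0005] shift after turn [ 0.     -0.0004  0.0013]
[377.23044841 245.58033713]
```

View pics/c2.png

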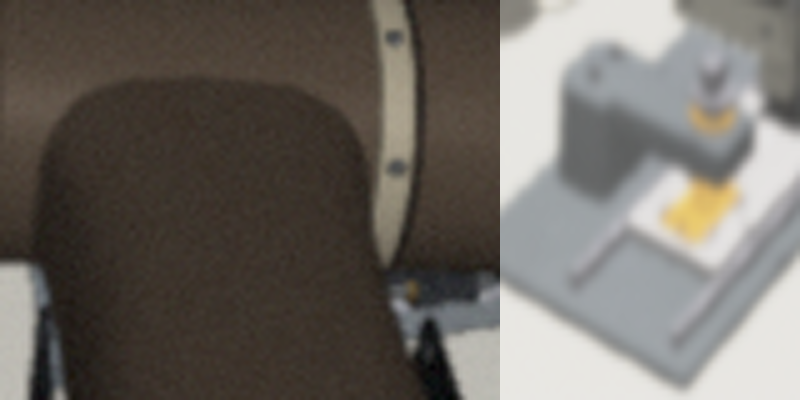

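The arm hides the top view, so I'll release the handle, lift, move toward the knob and look from there.

Request:
apply_moves:
  targets:
    - [0.4,0,0,0,0,0,0]
    - [0.4,0,0,0,0,0,0]
    - [0.4,0,0,0,0,0,0]
    - [0.4,0,0,0,0,0,0]
    - [0.4,0,0,-0.01,0,0,0]
    - [0.4,0,0,-0.025,0,0,0]
    - [0.4,0,0,-0.03,0,0,0]
    - [0.4,0,0,-0.03,0,0,0]
    - [0.4,0,0,-0.03,0,0,0]
    - [0.4,0,0,0,0,0,0]

```text
time_s: 4.45
tcp_pos: [0.5386, -0.2007, 0.1968]
eef_rot: [-179.8, 0.5, -170.7]
contact_force: [1.0, -0.9, 1.2]
gripper_width: 0.035
gripper_force: 0.0
```

```bash
python3 -c "
from go import *
plan([.4766,.2395,.19],-61.1)"
```

```text
t 4.45 tcp [ 0.5386 -0.2007  0.1968] [-179.79    0.53 -170.74] F [ 1.  -0.9  1.2] w 0.035 0.0 j [ -0.9  13.  -16.7   0.1 -59.8 -79.9]
shift/1000mm [-0.0096  0.4445  0.0052] turn/90 [-0.0072  0.0017 -1.2182] shift after turn [-0.4154 -0.1585  0.0068]
```

Request:
apply_moves:
  targets:
    - [0.4,-0.0096,0.0345,0,0,0,0]
    - [0.4,0,0.0345,0,0,0,0]
    - [0.4,0,0.0345,0,0,0,0]
    - [0.4,0,0.0345,0,0,0,0]
    - [0.4,0,0.0345,0,0,0,0]
    - [0.4,0,0.0345,0,0,0,0]
    - [0.4,0,0.0345,0,0,0,0]
    - [0.4,0,0.034,0,0,0,0]
    - [0.4,0,0.034,0,0,0,0]
    - [0.4,0,0.034,0,0,0,0]
    - [0.4,0,0.034,0,0,0,0]
    - [0.4,0,0.034,0,0,0,0]
    - [0.4,0,0.033,0,0,0,0]

```text
time_s: 5.53
tcp_pos: [0.4734, 0.2421, 0.1903]
eef_rot: [180.0, 0.0, -170.8]
contact_force: [0.7, 0.1, -0.2]
gripper_width: 0.0351
gripper_force: 0.0
```

Request:
apply_moves:
  targets:
    - [0.4,0,0,0,0,0,-0.0761]
    - [0.4,0,0,0,0,0,-0.0761]
    - [0.4,0,0,0,0,0,-0.0761]
    - [0.4,0,0,0,0,0,-0.0761]
    - [0.4,0,0,0,0,0,-0.0761]
    - [0.4,0,0,0,0,0,-0.0761]
    - [0.4,0,0,0,0,0,-0.0761]
    - [0.4,0,0,0,0,0,-0.0761]
    - [0.4,0,0,0,0,0,-0.0761]
    - [0.4,0,0,0,0,0,-0.0761]
    - [0.4,0,0,0,0,0,-0.0761]
    - [0.4,0,0,0,0,0,-0.0761]
    - [0.4,0,0,0,0,0,-0.0761]
    - [0.4,0,0,0,0,0,-0.0761]
    - [0.4,0,0,0,0,0,-0.0761]
    - [0.4,0,0,0,0,0,-0.0761]
    - [0.4,0,0,0,0,0,0]
    - [0.4,0,0,0,0,0,0]

```text
time_s: 7.03
tcp_pos: [0.474, 0.2403, 0.1899]
eef_rot: [-180.0, 0.0, -61.4]
contact_force: [0.7, 1.2, -0.3]
gripper_width: 0.0352
gripper_force: 0.0
```

Run:
```python
from go import *
from m import *
plan([.4766,.2395,.045],-61.1)
a=shot('scene');b=shot('top')
for c in(a,b):
    P=cloud(c)
    m=box(P,.40,.72,-.27,.05,.008,.03);r=cv2.minAreaRect(P[m][:,:2].astype(np.float32));print('base',m.sum(),r)
    k=box(P,.50,.58,-.24,-.16,.045,.09);q=P[k];print('handle',k.sum(),q.mean(0),q.min(0),q.max(0))
    k=box(P,.48,.57,-.13,-.06,.095,.12);print('shaft',k.sum(),P[k].mean(0))
def crop(c,u,v,w,h,W,H): return cv2.resize(c['frame'][v:v+h,u:u+w,::-1],(W,H),interpolation=cv2.INTER_CUBIC)
cv2.imwrite('pics/c3.png',np.hstack([crop(b,340,225,50,50,400,400),crop(a,310,185,40,40,400,400)]))
```

```text
t 7.0333 tcp [0.474  0.2403 0.1899] [-1.7998e+02  1.0000e-02 -6.1440e+01] F [ 0.7  1.2 -0.3] w 0.0352 0.0 j [ 48.    9.6 -22.    0.  -58.4 -19.5]
shift/1000mm [ 0.002  -0.0019  0.1449] turn/90 [-0.0002  0.0001 -0.0037] shift after turn [ 0.002  -0.0019  0.1449]
base 1920 ((0.5538510084152222, -0.12042012810707092), (0.17430227994918823, 0.2753639817237854), 7.792119026184082)
handle 54 [ 0.53388292 -0.19476461  0.05884809] [ 0.52236796 -0.20502356  0.0456951 ] [ 0.54752044 -0.18942754  0.07063647]
shaft 23 [ 0.520182   -0.09992312  0.10198851]
base 5035 ((0.5878766775131226, -0.11560586094856262), (0.23867473006248474, 0.27199897170066833), 9.475987434387207)
handle 50 [ 0.53549031 -0.19616276  0.06154785] [ 0.52466096 -0.20178358  0.04668372] [ 0.54670635 -0.19265403  0.07216522]
shaft 38 [ 0.52063538 -0.10068043  0.10390648]
```

View pics/c3.png

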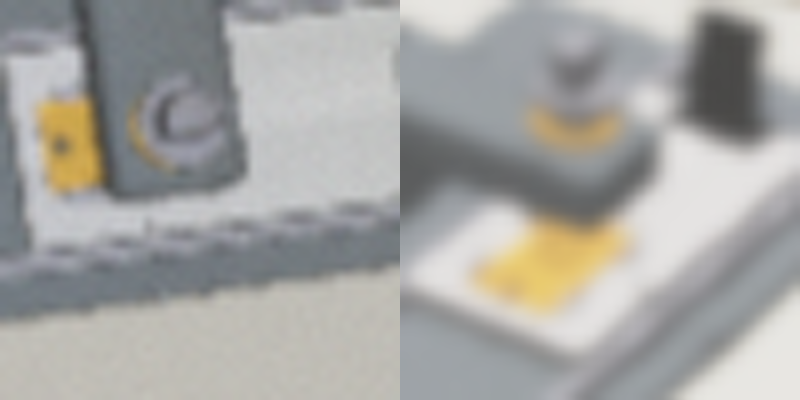

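The ring is hidden under the head, as it should be. The carriage's front line shows at about (358.75,252.7) in top, so I'll check its sideways position.

Run:
```python
from go import *
b=last('top')
t=np.deg2rad(9.2);o=np.array([.5203,-.1003]);Rt=np.array([[np.cos(t),np.sin(t)],[-np.sin(t),np.cos(t)]])
print(depthpt(b,359,251),depthpt(b,359,253))
for z in(.02,.026): print(Rt@(onplane(b,358.75,252.7,z)[:2]-o))
for p in[(.536,-.1988),(.5386,-.2007)]:print(Rt@(np.array(p)-o))
# dark line search in strip & rib
g=cv2.cvtColor(b['frame'],cv2.COLOR_RGB2GRAY)
print(g[248:266,350:372])
for y in(-.004,0,.004): print(proj(b,np.r_[Rt.T@np.array([-.03,y])+o,.026]),proj(b,np.r_[Rt.T@np.array([-.055,y])+o,.012]))
```

```text
[ 0.4953318  -0.10584042  0.02607356] [ 0.49000364 -0.1055507   0.02755434]
[-0.02982413 -0.00130311]
[-0.02986391 -0.00011618]
[-0.00025026 -0.09974306]
[ 0.00201252 -0.10203431]
[[161 142 125  87  93 109 115 115 113 114 116 113 113 118 120 117 115 129
  151 171 192 195]
 [165 160 158 135 104 102 109 114 117 127 129 148 152 154 162 163 159 177
  189 194 199 198]
 [182 182 182 175 156 153 155 157 158 172 174 189 194 193 194 193 190 194
  197 198 198 196]
 [195 196 195 197 195 195 193 193 191 195 194 197 196 197 195 196 198 194
  193 200 197 194]
 [199 198 200 195 196 198 194 197 176 190 197 196 195 195 191 194 185 173
  168 157 158 162]
 [195 199 193 191 198 196 196 193 160 171 172 162 164 158 166 171 161 151
  147 131 131 137]
 [197 190 178 172 165 162 167 171 159 166 154 139 136 129 141 148 150 152
  157 152 160 144]
 [175 167 163 155 136 128 138 143 152 159 157 155 154 154 149 142 133 123
  131 138 144 133]
 [150 147 157 161 159 158 149 146 140 131 135 134 140 145 137 126 118 111
  115 121 124 121]
 [144 139 132 136 140 148 137 131 126 108 113 112 118 122 121 120 118 117
  121 120
[... 234 characters left out ...]
122 120 119 121 121 119 118 113 117
  121 126 136 128]
 [122 122 119 121 121 121 121 119 115 116 131 124 124 129 130 118 134 157
  160 162 167 165]
 [117 120 121 121 124 127 130 126 131 133 148 157 162 165 163 161 171 185
  189 184 187 186]
 [122 129 151 156 158 159 164 161 168 170 175 185 186 186 188 185 185 189
  186 189 190 187]
 [158 167 183 182 184 183 185 187 187 188 188 189 189 187 190 190 189 190
  190 189 190 188]
 [189 187 188 190 189 189 187 191 189 190 186 188 189 189 188 191 190 189
  190 189 191 187]]
[[360.20060758 252.54511916]] [[360.65679938 262.01581085]]
[[358.71503223 252.75730597]] [[359.18732517 262.22728311]]
[[357.22871185 252.96945013]] [[357.7171242  262.43868665]]
```

The carriage is within about 1 mm of centre. Next I'll grasp the small knob.

Request:
apply_moves:
  targets:
    - [0.4,0.002,-0.002,0.02,0,0,-0.0037]
    - [0.4,0,0,0.025,0,0,0]
    - [0.4,0,0,0.025,0,0,0]
    - [0.4,0,0,0.025,0,0,0]
    - [0.4,0,0,0.025,0,0,0]
    - [0.4,0,0,0.015,0,0,0]
    - [0.4,0,0,0.009,0,0,0]
    - [0.4,0,0,0,0,0,0]
    - [0.4,0,0,0,0,0,0]
    - [0,0,0,0,0,0,0]
    - [0,0,0,0,0,0,0]
    - [0,0,0,0,0,0,0]
    - [0,0,0,0,0,0,0]
    - [0,0,0,0,0,0,0]
    - [0,0,0,0,0,0,0]
  newtons: 25

```text
time_s: 8.38
tcp_pos: [0.477, 0.2399, 0.0463]
eef_rot: [-179.9, 0.0, -60.9]
contact_force: [-2.0, 0.5, 6.9]
gripper_width: 0.0116
gripper_force: 25.0
```

```bash
python3 -c "
from go import *
plan([.5203,-.1003,.19],-170.8)"
```

```text
t 8.3833 tcp [0.477  0.2399 0.0463] [-1.7993e+02  1.0000e-02 -6.0870e+01] F [-2.   0.5  6.9] w 0.0116 25.0 j [ 47.8  19.9 -30.9   0.  -39.1 -18.6]
shift/1000mm [ 0.3182  0.1276 -0.1439] turn/90 [-4.0000e-04  8.0000e-04  1.2214e+00] shift after turn [ 0.0117 -0.3428 -0.1437]
```

Request:
apply_moves:
  targets:
    - [0,0,0,-0.012,0,0,0]
    - [0,0,0,-0.024,0,0,0]
    - [0,0,0,-0.03,0,0,0]
    - [0,0,0,-0.03,0,0,0]
    - [0,0,0,-0.03,0,0,0]
    - [0,0,0,-0.018,0,0,0]
    - [0,0,0,0,0,0,0]

```text
time_s: 8.97
tcp_pos: [0.4784, 0.241, 0.1941]
eef_rot: [-179.6, 0.1, -60.8]
contact_force: [0.8, 0.4, -0.9]
gripper_width: 0.0121
gripper_force: 25.0
```

Request:
apply_moves:
  targets:
    - [0,0,0,0,0,0,0.0763]
    - [0,0,0,0,0,0,0.0763]
    - [0,0,0,0,0,0,0.0763]
    - [0,0,0,0,0,0,0.0763]
    - [0,0,0,0,0,0,0.0763]
    - [0,0,0,0,0,0,0.0763]
    - [0,0,0,0,0,0,0.0763]
    - [0,0,0,0,0,0,0.0763]
    - [0,0,0,0,0,0,0.0763]
    - [0,0,0,0,0,0,0.0763]
    - [0,0,0,0,0,0,0.0763]
    - [0,0,0,0,0,0,0.0763]
    - [0,0,0,0,0,0,0.0763]
    - [0,0,0,0,0,0,0.0763]
    - [0,0,0,0,0,0,0.0763]
    - [0,0,0,0,0,0,0.0763]
    - [0,0,0,0,0,0,0]

```text
time_s: 10.38
tcp_pos: [0.4763, 0.2393, 0.1888]
eef_rot: [-180.0, -0.1, -171.1]
contact_force: [0.8, 0.6, -0.2]
gripper_width: 0.012
gripper_force: 25.0
```

Run:
```python
from go import *
from m import *
plan([.5203,-.1003,.19],-170.8)
a=shot('scene');b=shot('top')
s=get_state()['tcp_pos'];c=a
P=cloud(a);u=proj(a,s-[0,0,.035])[0].astype(int);print(u,proj(b,s-[0,0,.035])[0])
def crop(c,u,v,w,h,W,H): return cv2.resize(c['frame'][v:v+h,u:u+w,::-1],(W,H),interpolation=cv2.INTER_CUBIC)
cv2.imwrite('pics/c4.png',crop(a,max(u[0]-40,0),u[1]-30,80,60,800,600))
m=box(P,s[0]-.04,s[0]+.04,s[1]-.04,s[1]+.04,s[2]-.055,s[2]-.018);q=P[m];print(m.sum(),q.mean(0)-s,q.min(0)-s,q.max(0)-s)
```

```text
t 10.3833 tcp [0.4763 0.2393 0.1888] [-1.7998e+02 -6.0000e-02 -1.7109e+02] F [ 0.8  0.6 -0.2] w 0.012 25.0 j [  47.8    9.9  -21.8   -0.   -58.4 -128.8]
shift/1000mm [ 0.0091 -0.3423 -0.0011] turn/90 [-0.0003 -0.0007 -0.0032] shift after turn [ 0.0108 -0.3423 -0.0012]
[249 227] [220.17863379 253.52977452]
224 [-0.01517338  0.00927923 -0.03111107] [-0.03268869 -0.02076024 -0.04673307] [ 0.01226242  0.024707   -0.01842916]
```

View pics/c4.png

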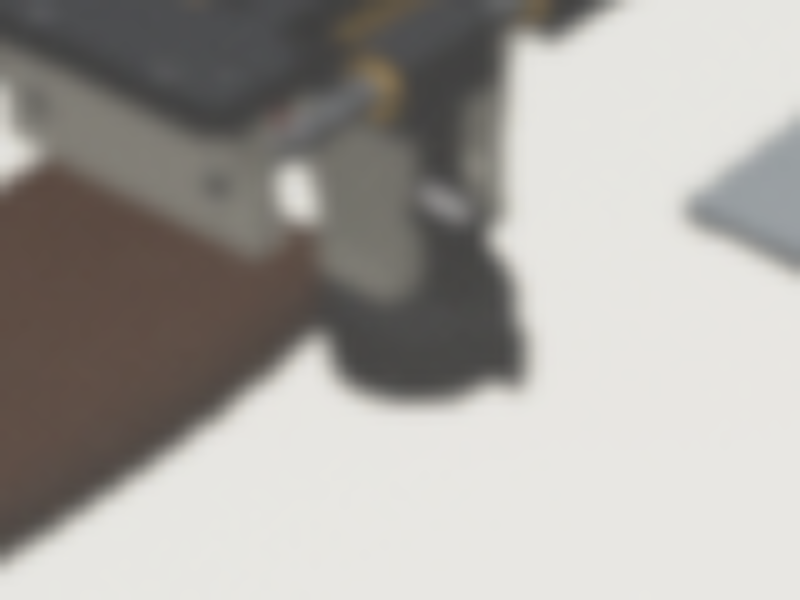

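The picture shows the knob upright in the jaws, with its nib at crop (515,370) facing the press's front. I'll fit the skirt and the shoulder circles with the same camera to get the relative offset.

Run:
```python
from go import *
from m import *
from scipy.optimize import least_squares
a=last('scene');P=cloud(a);s=get_state()['tcp_pos'];f=a['frame'].astype(int)
def fit(q,r,x0):
    l=least_squares(lambda c:np.hypot(*(q-c).T)-r,x0,loss='soft_l1',f_scale=.001);return l.x,np.sqrt(np.mean(l.fun**2)),len(q)
m=box(P,s[0]-.04,s[0]+.04,s[1]-.04,s[1]+.04,s[2]-.044,s[2]-.028)&(f.max(2)<110);q=P[m][:,:2]
q=q[q[:,0]>s[0]-.026]
print('knob-tcp',fit(q,.024,s[:2])[0]-s[:2],fit(q,.024,s[:2]))
for n in('scene','top'):
    c=last(n);P=cloud(c)
    o=np.array([.5203,-.1003])
    m=box(P,.49,.55,-.13,-.07,.092,.1025);q=P[m][:,:2];print(n,'shaft side',fit(q,.009,o))
    m=box(P,.49,.55,-.13,-.07,.1025,.112);q=P[m][:,:2];print(n,'shaft top',len(q),q.mean(0),np.median(P[m][:,2]))
    m=box(P,.49,.55,-.13,-.07,.0795,.088);q=P[m][:,:2];print(n,'shoulder side',fit(q,.014,o))
```

```text
knob-tcp [-0.00056253 -0.00051477] (array([0.47584825, 0.23887964]), np.float64(0.0010844347402952745), 64)
scene shaft side (array([ 0.52364897, -0.10132013]), np.float64(0.0012718942512151138), 17)
scene shaft top 13 [ 0.52124779 -0.1012815 ] 0.10469641899647675
scene shoulder side (array([ 0.5259697 , -0.10458344]), np.float64(0.0024584675239532846), 12)
top shaft side (array([ 0.52111511, -0.1021804 ]), np.float64(0.0013342923993658153), 11)
top shaft top 31 [ 0.52102862 -0.10098409] 0.10455857549272862
top shoulder side (array([ 0.52046244, -0.10487186]), np.float64(0.0027208051307520444), 16)
```

Request:
apply_moves:
  targets:
    - [0,0,-0.034,0,0,0,-0.0032]
    - [0,0,-0.034,0,0,0,0]
    - [0,0,-0.034,0,0,0,0]
    - [0,0,-0.034,0,0,0,0]
    - [0,0,-0.034,0,0,0,0]
    - [0,0,-0.034,0,0,0,0]
    - [0,0,-0.034,0,0,0,0]
    - [0,0,-0.034,0,0,0,0]
    - [0,0,-0.034,0,0,0,0]
    - [0,0.011,-0.034,0,0,0,0]
    - [0,0,0,0,0,0,0]
    - [0,0,0,0,0,0,0]
    - [0,0,0,0,0,0,0]

```text
time_s: 11.57
tcp_pos: [0.5218, -0.0978, 0.1893]
eef_rot: [180.0, -0.0, -170.4]
contact_force: [-0.2, -0.5, -0.3]
gripper_width: 0.0117
gripper_force: 25.0
```

```bash
python3 -c "
from go import *
plan([.5205,-.1004,.155],-170.8)"
```

```text
t 11.5667 tcp [ 0.5218 -0.0978  0.1893] [ 1.7999e+02 -1.0000e-02 -1.7039e+02] F [-0.2 -0.5 -0.3] w 0.0117 25.0 j [ 10.6   9.6 -22.1  -0.  -58.3 -90.9]
shift/1000mm [ 0.0017 -0.0024  0.0343] turn/90 [ 0.0001 -0.0001  0.0046] shift after turn [ 0.0017 -0.0024  0.0343]
```

Request:
apply_moves:
  targets:
    - [0,0.0017,-0.0024,0.01,0,0,0.004]
    - [0,0,0,0.012,0,0,0]
    - [0,0,0,0.012,0,0,0]
    - [0,0,0,0,0,0,0]
    - [0,0,0,0,0,0,0]
    - [0,0,0,0,0,0,0]

```text
time_s: 12.07
tcp_pos: [0.521, -0.0996, 0.1558]
eef_rot: [-180.0, 0.0, -170.7]
contact_force: [0.1, 0.6, -1.1]
gripper_width: 0.0119
gripper_force: 25.0
```

Run:
```python
from go import *
plan([.5205,-.1004,.147],-170.8)
a=shot('scene');u=proj(a,[.5205,-.1004,.105])[0].astype(int)
cv2.imwrite('pics/c5.png',cv2.resize(a['frame'][u[1]-30:u[1]+30,u[0]-40:u[0]+40,::-1],(800,600),interpolation=cv2.INTER_CUBIC))
```

```text
t 12.0667 tcp [ 0.521  -0.0996  0.1558] [-1.7999e+02  1.0000e-02 -1.7073e+02] F [ 0.1  0.6 -1.1] w 0.0119 25.0 j [ 10.4  11.5 -24.6   0.  -53.8 -91.1]
shift/1000mm [ 0.0007 -0.0007  0.0088] turn/90 [-0.0001  0.0001  0.0008] shift after turn [ 0.0007 -0.0007  0.0088]
```

View pics/c5.png

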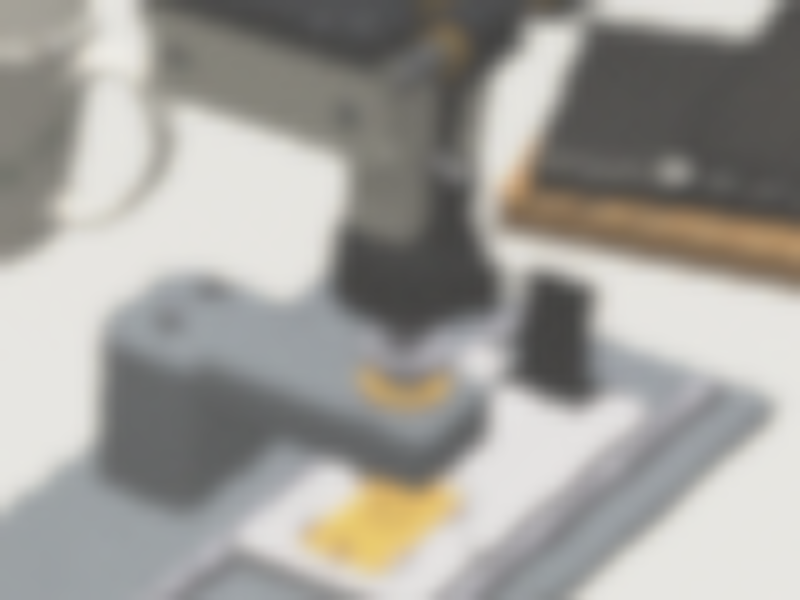

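The picture shows the knob at crop (415,270) right over the brass collar at (407,385). I'll go down slowly and watch the force.

Request:
apply_moves:
  targets:
    - [0,0.0007,-0.0007,0.002,0,0,0.0008]
    - [0,0,0,0.002,0,0,0]
    - [0,0,0,0.002,0,0,0]
    - [0,0,0,0.002,0,0,0]
    - [0,0,0,0.002,0,0,0]
    - [0,0,0,0,0,0,0]
    - [0,0,0,0,0,0,0]

```text
time_s: 12.7
tcp_pos: [0.5207, -0.1013, 0.1456]
eef_rot: [-180.0, 0.0, -170.9]
contact_force: [3.6, -4.3, -2.1]
gripper_width: 0.0119
gripper_force: 25.0
```

Request:
apply_moves:
  targets:
    - [0,-0.0004,-0.0008,0.002,0,0,0]
    - [0,0,0,0.002,0,0,0]
    - [0,0,0,0.002,0,0,0]
    - [0,0,0,0.002,0,0,0]
    - [0,0,0,0,0,0,0]
    - [0,0,0,0,0,0,0]

```text
time_s: 13.2
tcp_pos: [0.5207, -0.1017, 0.1372]
eef_rot: [180.0, -0.0, -170.9]
contact_force: [2.8, -2.7, -4.0]
gripper_width: 0.0118
gripper_force: 25.0
```

Request:
apply_moves:
  targets:
    - [0,0,-0.0005,0.002,0,0,0]
    - [0,0,0,0.002,0,0,0]
    - [0,0,0,0.002,0,0,0]
    - [0,0,0,0.002,0,0,0]
    - [0,0,0,0,0,0,0]
    - [0,0,0,0,0,0,0]
  newtons: 40

```text
time_s: 13.7
tcp_pos: [0.5206, -0.1021, 0.1296]
eef_rot: [180.0, -0.0, -170.9]
contact_force: [-1.3, 1.2, 5.6]
gripper_width: 0.0115
gripper_force: 40.0
```

Request:
apply_moves:
  targets:
    - [0,0,0,0.002,0,0,0]
    - [0,0,0,0.002,0,0,0]
    - [0,0,0,0.001,0,0,0]
    - [0,0,0,0.001,0,0,0]
    - [0,0,0,0,0,0,0]
    - [0,0,0,0,0,0,0]

```text
time_s: 14.2
tcp_pos: [0.5208, -0.1022, 0.1252]
eef_rot: [-180.0, 0.0, -170.9]
contact_force: [-6.2, 3.1, 18.7]
gripper_width: 0.0119
gripper_force: 40.0
```

Request:
apply_moves:
  targets:
    - [0,0,0,0.001,0,0,0]
    - [0,0,0,0,0,0,0]
    - [0,0,0,0,0,0,0]
    - [0,0,0,0,0,0,0]
    - [0,0,0,0,0,0,0]
    - [0,0,0,0,0,0,0]

```text
time_s: 14.7
tcp_pos: [0.5208, -0.1022, 0.1252]
eef_rot: [-180.0, 0.1, -170.8]
contact_force: [-9.3, 4.0, 27.9]
gripper_width: 0.0115
gripper_force: 40.0
```

Run:
```python
from go import *
plan([.5205,-.1004,.125],-170.8)
a=shot('scene');u=proj(a,[.5205,-.1004,.09])[0].astype(int)
cv2.imwrite('pics/c6.png',cv2.resize(a['frame'][u[1]-30:u[1]+30,u[0]-40:u[0]+40,::-1],(800,600),interpolation=cv2.INTER_CUBIC))
```

```text
t 14.7 tcp [ 0.5208 -0.1022  0.1252] [-1.7997e+02  7.0000e-02 -1.7084e+02] F [-9.3  4.  27.9] w 0.0115 40.0 j [ 10.1  13.5 -26.8   0.  -49.7 -91. ]
shift/1000mm [0.     0.0018 0.0002] turn/90 [-0.0004  0.0008 -0.0005] shift after turn [0.     0.0018 0.0002]
```

View pics/c6.png

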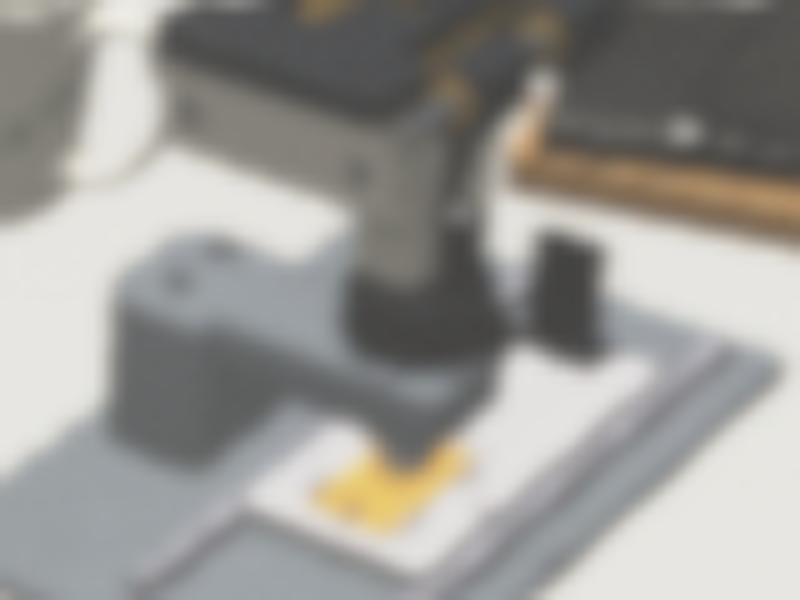

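The knob's skirt sits right on the head at crop (425,340). The height didn't change when I pushed further and the force rose to 28 N, so it is against the hard stop. I'll hand the job in.

```bash
python3 -c "
from h import *
print(close_job())"
```

```text
the job is handed in; nothing more can be done
None
```

The job is handed in: by camera the ring is within about 1 mm of centre under the point, and the small knob is seated on the D-shaft and pressed to the hard stop with about 28 N, still gripped, at 14.7 s.

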